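# Re-handle a socket chisel

### The job

The socket chisel standing in the beech block has lost its handle. Take the handle out of the drilled board, put its tapered end into the chisel's socket, tap it home with the mallet, firmly but without bruising it, until it grips by itself, and set the mallet back on the bench. Then prove the fit by drawing the chisel an inch up out of its slot by the handle alone, let it down again and leave it standing in the block.

Things in the scene. Friction and masses are not known exactly. Their poses are not given: they have to be found in the camera images.
- handle_grip (a point): Turned ash chisel handle, 28 mm thick, pale wood with a brass ring and a dark leather butt, loose, 80 g; it stands upright in the middle hole of the board. This point is on its axis, half-way up the 85 mm grip; z points to the butt, whose slightly domed end is 42.7 mm above; the flat 26 mm wide shoulder is 42.5 mm below. It can be gripped anywhere between
- tenon_tip (a point): Lower end of the handle's tapered tenon, on the axis: the tenon runs from the shoulder 36 mm down to here, 19 mm thick at the shoulder and 13 mm here, half angle 4 degrees. At the start it hangs in the hole, 10 mm above the bench
- socket_mouth (a point): Centre of the round mouth of the steel chisel's tapered socket: bore 19 mm at the mouth, 36 mm deep, of the tenon's own taper; 26 mm outside. z points up out of the socket. The mouth is 46 mm above the chisel's shoulder, which rests on the block; the blade (20 x 5 mm, 60 mm long) hangs in the slot. The chisel is loose, 0.4 kg, and can be drawn straight up
- handle_top (a point): Centre of the handle's domed butt, where the mallet strikes. Let in by hand the shoulder stops 5 to 10 mm above the socket's mouth (the fit varies and cannot be seen), and a gap of some mm stays for good. Each tap sinks it 1 mm or less; two or three taps, each ending in a steady push of 15 to 22 N, seat it well; less and it slips out. Over 30 N bruises it: meet it slower than 20 mm/s
- block: Beech block 64 x 110 mm on a plywood foot 110 x 140 mm, fixed to the bench; origin at the middle of its underside, below the chisel; its top, on which the chisel's shoulder rests, is 78 mm above it
- stand: Pale wooden board 90 x 150 mm, 46 mm high, with three holes in a row along its y, fixed to the bench; origin at the middle of its underside, below the middle hole
- mallet_head (a point): Joiner's beech mallet, 0.35 to 0.5 kg, standing on one striking face with its handle nearly level; this point is the centre of the head, 65 mm above that face. The head is 130 mm high and 58 mm thick between its flat upright cheeks, which run along the handle for 66 to 78 mm; it can be gripped by the cheeks from above and pressed straight down
- mallet_face (a point): Centre of the mallet's lower striking face (55 x 65 mm)
- mallet_end (a point): Far end of the mallet's handle (22 mm wide, 30 mm high), 228 mm level distance from the head's centre: the horizontal direction from mallet_head to this point is the direction of the handle
- tape_measure: Yellow and black tape measure standing at the back, 59 x 84 mm, 69 mm high, loose; leave alone; origin at its foot
- screwdriver_y: Yellow screwdriver lying at the back, 202 mm long, 30 mm high, loose; leave alone; origin under its middle

How it is judged:
On the way, in this order (a step that is already met when the one before it is completed fails the run):
1. the handle stands in the chisel's socket by its tapered end, upright and let go (z of handle_grip in the frame of socket_mouth below 0.053 m and horizontal distance between handle_grip and socket_mouth below 0.005 m and contact force between the fingers and handle below 0.05 N), for 0.3 s.
2. the handle, let go, is driven with the mallet, with at least 12 N for 0.1 s (contact force between mallet and handle above 12 N and z of handle_grip in the frame of socket_mouth below 0.053 m and contact force between the fingers and handle below 0.05 N), for 0.1 s.
3. the chisel is lifted at least 18 mm by the handle alone, untouched itself, and follows the handle (z of socket_mouth in the frame of block above 0.142 m and contact force between the fingers and chisel below 0.05 N and z of handle_grip in the frame of socket_mouth below 0.053 m), for 0.4 s.
At the end, for the whole second after the job is handed in: The chisel stands fully down in the block's slot again (within 4 mm) with the handle wedged straight in its socket (shoulder less than 10.5 mm above the mouth, within 0.06 rad), and the mallet is at rest on the bench, clear of them (z of socket_mouth in the frame of block below 0.128 m and horizontal distance between socket_mouth and block below 0.006 m and z of handle_grip in the frame of socket_mouth below 0.053 m and angle between the z axis of handle_grip and the z axis of socket_mouth, either way round below 0.06 rad and height (world z) of mallet_head below 0.09 m and linear speed of each of mallet, handle below 0.02 m/s and contact force between mallet and handle below 0.05 N); the robot touches nothing.
It fails at once if the mallet presses or strikes the handle with more than 32 N (contact force between mallet and handle above 32 N).
It fails at once if the chisel or its handle is tipped over or pulled out of the block (angle between socket_mouth's own z axis and vertical above 0.35 rad or z of socket_mouth in the frame of block above 0.19 m).
It fails at once if the yellow screwdriver or the tape measure is disturbed (distance of any of screwdriver_y, tape_measure from where it was at the start of the episode above 0.03 m).
It also fails if it takes over 72 s, if anything falls off the work surface, if the arm or the gripper's body presses on something with over 40 N, if the wrist force passes 120 N, or if a joint passes its speed limit or range.

### The arm

A 6-joint arm with a two-finger parallel gripper is mounted at the origin on a cart in front of the work surface, level with it; the furniture and walls round the work are solid. World frame = base frame: x ahead of the robot, y to its left, z up, the work surface at z = 0. Lengths are in m, angles in rad, forces in N, time in s.
With the tool pointing down it reaches from about 0.375 to 0.9 m from the base axis. Payload 3.1 kg.
Tool frame: the origin (TCP) lies between the finger pads; the fingertips stand 8 mm ahead of it and the grasp point (between the pads) lies 11 mm behind it; z points along the fingers, y is the line along which they close (so a half turn about z gives the same grasp; the last joint's range is limited). The gripper opens to 87 mm and grips with 3 to 60 N. Pads are 19 mm wide; open, the fingers measure 117 mm over their backs; the gripper's body (75 mm by 190 mm) begins 51 mm behind the grasp point.
Start: joints at [1.065, 0.527, 1.433, -0, 1.181, -0.178], TCP at [0.201, 0.592, 0.231] pointing down, gripper open.
Joint ranges: [-3.08, 3.08], [-0.75, 2.2], [0.22, 2.44], [-1.43, 4.57], [0, 2.65], [-2.85, 2.85]. Speed limits (rad/s): [2.79, 2.79, 3.14, 3.14, 3.14, 3.14].

### API

Orientations are given as a unit quaternion [x, y, z, w].
In Python, from rig import robot, vision, job gives the robot as it stands.
- The arm moves only by the shell command python3 -m handwheel 'ROWS' [OPENING] [FORCE]. ROWS is JSON, a list of rows, each a list of 4 numbers: the shift along the tool's x, y, z as a fraction of full scale, then the turn about the tool's z as a fraction of full scale. A call has 1 to 20 rows; each row is the pose to reach, as a shift and turn from the pose commanded when the call began, along the tool's axes at that moment, turning the shorter way round; what a row does not reach only later rows make up. Full scale, the value 1, is 300 mm for a shift and 2 pi rad for a turn. A row lasts 1/12 s, in which the tool goes at most 41.7 mm and 7.16 degrees, less where a joint would pass 70% of its speed; a pose out of reach is approached as far as the arm can. A call with a number of a shift or a turn outside -1 to 1 is refused whole. A call with a gripper value outside its range is refused whole. OPENING is the opening in per cent of the stroke, from 0 (shut) to 100 (fully open), set as the call begins (- or left out, the last holds). The fingers move at their own pace and stop on an object; FORCE is the grip in N (left out, the last holds). Time passes only in rows, so rows that repeat a pose let the fingers close. It gives the time, the measured TCP pose, the force, the opening and the grip force at its end, in the units of the state.
- robot.get_obs(): the state, without advancing time (a new reading comes with each control period).
- vision.camera(name): name is "scene" or "top" or "wrist"; returns a dict with "frame" (384x512x3 uint8, red, green, blue), "K" (3x3 intrinsics, pixels), "cam_to_world" (4x4, takes a point from camera to world coordinates); the wrist camera has in their place "hand_eye" (4x4, takes a point from camera to tool coordinates, whose origin is the TCP and whose axes are the flange's). Camera axes: x right, y down, z forward; pixel columns grow to the right and rows downward; lengths in m; the calibration is good to about 2 mm. A picture is of the moment at which its call begins: read the wrist's pose just before it. There is no depth.
- job.hand_in(): hands the job in; it is judged then, once.
Trained networks look in the newest picture that a camera, given by its name, has taken for a name from the list of things; names that differ only in an ending like _2 or _b are one class to them, and where a whole thing is asked for, a point or a joint stands for the part that bears it (a point fixed in the world has none). Each returns a list of dicts, best first, with "conf" (0 to 1); they miss things now and then, are a little off and sometimes report something else, mostly with a low value. They report only what shows in the picture. A call takes as long as a camera call.
- vision.look_for(camera, label): "point" ([row, column] in pixels, amid what is visible of it).
- vision.outline_of(camera, label): "mask" (384x512 bool, what is visible of it) and "point" ([row, column] in pixels, amid what is visible of it).
The state is a dict: "time": time; "q": joint angles; "joint_velocities": joint speeds; "joint_torque": joint torques, N m; "position": TCP position; "tool_rot": TCP orientation; "ft_force": force on the tool from outside, world axes, zero at the start; "moment": the same for the moment, N m; "grip_width": finger opening in m; "grip_force": force on a finger pad.
Only numpy, scipy, OpenCV 4.12 (cv2) and the standard library are available. Lean on these libraries where they do the work, as an engineer would, in place of code of your own. Each camera call takes 0.05 s, during which the arm holds its last target. There are 200 camera calls.

## Working session

There is one attempt and no reset: what is moved stays moved. The work goes in short steps, Python scripts to look and compute and a shell command to move; the robot and the scene stay as the last step left them, time stands still between calls to the robot, and variables do not carry over. Pictures are saved under pics/ and viewed, at most 10 in all, crops included, and the job is handed in when it is done.

```bash
mkdir -p pics; ls; cat > h.py <<'E'
import numpy as np, cv2
from rig import robot, vision, job
from scipy.spatial.transform import Rotation as R
def cam(n):
    o=robot.get_obs(); c=vision.camera(n)
    if 'cam_to_world' in c: T=np.array(c['cam_to_world'])
    else:
        W=np.eye(4); W[:3,:3]=R.from_quat(o['tool_rot']).as_matrix(); W[:3,3]=o['position']; T=W@np.array(c['hand_eye'])
    return c['frame'],np.array(c['K']),T
def ray(K,T,p):
    d=T[:3,:3]@np.linalg.solve(K,[p[1],p[0],1.]); return T[:3,3],d/np.linalg.norm(d)
def atz(K,T,p,z):
    o,d=ray(K,T,p); return o+d*(z-o[2])/d[2]
def proj(K,T,P):
    q=K@(np.linalg.inv(T)@np.r_[P,1])[:3]; return q[1]/q[2],q[0]/q[2]
def tri(rays):
    A=sum(np.eye(3)-np.outer(d,d) for o,d in rays); b=sum((np.eye(3)-np.outer(d,d))@o for o,d in rays); return np.linalg.solve(A,b)
def save(f,n): cv2.imwrite('pics/'+n,f[...,::-1])
E
python3 - <<'E'
from h import *
np.set_printoptions(precision=4,suppress=True)
o=robot.get_obs(); print(o['position'],o['tool_rot'],o['time'],o['ft_force']); print(R.from_quat(o['tool_rot']).as_matrix())
fs=[];D={}
for n in('scene','top'):
    f,K,T=cam(n);fs.append(f);print(n,T[:3,3],K[0,0])
    for l in['handle_grip','tenon_tip','socket_mouth','handle_top','block','stand','mallet_head','mallet_face','mallet_end','tape_measure','screwdriver_y']:
        r=vision.look_for(n,l)
        if r: D.setdefault(l,[]).append(ray(K,T,r[0]['point'])); print(n,l,np.round(r[0]['point']),round(r[0]['conf'],2))
save(np.vstack(fs)[:, :],'a.png')
cv2.imwrite('pics/a.png',cv2.resize(cv2.imread('pics/a.png'),(400,600))) 
save(fs[0],'s.png');save(fs[1],'t.png')
for l,v in D.items():
    if len(v)==2: print(l,tri(v))
E
```

```text
pics
[0.2008 0.5911 0.2296] [ 0.1632  0.9866 -0.001  -0.0003] 0.0 [-0.37   -1.0799  0.9757]
[[-0.9468  0.3219 -0.001 ]
 [ 0.3219  0.9468 -0.0019]
 [ 0.0004 -0.0021 -1.    ]]
scene [-0.1052 -0.6517  0.7612] 475.6417308787329
scene handle_grip [284. 320.] 0.55
scene tenon_tip [282. 317.] 0.56
scene socket_mouth [225. 270.] 0.57
scene handle_top [282. 318.] 0.56
scene block [252. 268.] 0.78
scene stand [313. 317.] 0.95
scene mallet_head [179. 229.] 0.72
scene mallet_face [181. 233.] 0.88
scene mallet_end [184. 232.] 0.84
scene tape_measure [228. 338.] 0.64
scene screwdriver_y [211. 281.] 0.75
top [0.4798 0.2166 1.1371] 364.50712026486775
top handle_grip [240. 384.] 0.64
top tenon_tip [199. 200.] 0.72
top socket_mouth [223. 304.] 0.67
top handle_top [243. 380.] 0.74
top block [222. 298.] 0.67
top stand [242. 373.] 0.79
top mallet_head [198. 203.] 0.62
top mallet_face [198. 199.] 0.63
top tape_measure [157. 319.] 0.8
top screwdriver_y [178. 252.] 0.71
handle_grip [ 0.4664 -0.1303  0.095 ]
tenon_tip [ 0.7163  0.3341 -0.3129]
socket_mouth [0.5106 0.0954 0.1009]
handle_top [ 0.4615 -0.1221  0.0971]
block [0.5142 0.1019 0.0117]
stand [ 0.4643 -0.1276  0.0123]
mallet_head [0.5806 0.3854 0.0749]
mallet_face [0.5893 0.3953 0.0609]
tape_measure [0.7105 0.0461 0.0405]
screwdriver_y [0.6567 0.24   0.0103]
```

View pics/s.png

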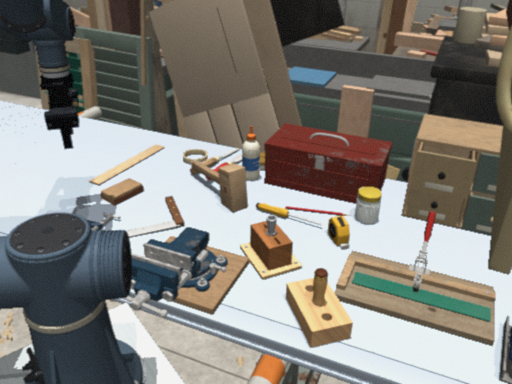

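View pics/t.png

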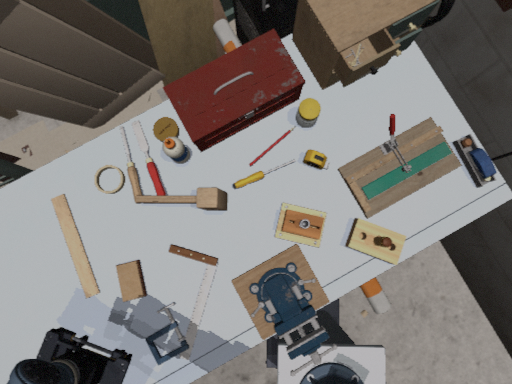

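The scene view shows the handle in the board at (285,320), the chisel in its block at (225,270) and the mallet head at (187,233), with its handle pointing to the upper left. In the top view the mallet head is at (198,211), its handle running left to (199,135). I'm moving over the board now.

```bash
python3 -m handwheel '[[-0.4,-0.5,-0.15,0],[-0.796,-0.998,-0.15,0],[-0.796,-0.998,-0.15,0],[-0.796,-0.998,-0.15,0],[-0.796,-0.998,-0.15,0],[-0.796,-0.998,-0.15,0],[-0.796,-0.998,-0.15,0],[-0.796,-0.998,-0.15,0],[-0.796,-0.998,-0.15,0],[-0.796,-0.998,-0.15,0],[-0.796,-0.998,-0.15,0],[-0.796,-0.998,-0.15,0]]' 100
python3 -m handwheel '[[-0.796,-0.998,-0.1,0],[-0.796,-0.998,-0.1,0],[-0.796,-0.998,-0.1,0],[-0.796,-0.998,-0.1,0],[-0.796,-0.998,-0.1,0],[-0.796,-0.998,-0.1,0],[-0.796,-0.998,-0.1,0],[-0.796,-0.998,-0.1,0],[-0.796,-0.998,-0.1,0],[-0.796,-0.998,-0.1,0],[-0.796,-0.998,-0.1,0],[-0.796,-0.998,-0.1,0],[-0.796,-0.998,-0.1,0],[-0.796,-0.998,-0.1,0]]'
python3 - <<'E'
from h import *
np.set_printoptions(precision=4,suppress=True)
o=robot.get_obs(); print(o['position'],R.from_quat(o['tool_rot']).as_matrix(),o['ft_force'],o['q'],o['time'])
f,K,T=cam('wrist');print(T,K[0,0])
for l in['handle_grip','socket_mouth','stand','block']:
    for r in vision.outline_of('wrist',l)[:2]:
        m=r['mask'].astype(np.uint8); x,y,w,h=cv2.boundingRect(m); print(l,r['point'],r['conf'],x,y,w,h)
g,K2,T2=cam('top')
save(np.hstack([f,cv2.resize(g[190:290,270:430],(512,320),interpolation=cv2.INTER_CUBIC)] if 0 else [cv2.resize(f,(400,300)),cv2.resize(g[185:290,280:420],(400,300),interpolation=cv2.INTER_CUBIC)]),'w1.png')
E
```

```text
time: 2.2
position: [0.3312, 0.2311, 0.2758]
tool_rot: [0.164, 0.986, 0.0, 0.0]
ft_force: [0.2, 0.6, -0.3]
grip_width: 0.0868
grip_force: 0.0
time: 3.37
position: [0.4598, -0.1266, 0.3052]
tool_rot: [0.162, 0.987, 0.0, -0.001]
ft_force: [0.4, 0.1, 0.9]
grip_width: 0.087
grip_force: 0.0
[ 0.4598 -0.1266  0.3052] [[-0.9476  0.3194 -0.0013]
 [ 0.3194  0.9476  0.0012]
 [ 0.0016  0.0007 -1.    ]] [0.38   0.118  0.8869] [-0.5038  0.2349  1.6916  0.0005  1.2168 -1.7497] 3.3667
[[ 0.3184  0.9111  0.2619  0.3874]
 [ 0.948  -0.3063 -0.087  -0.1028]
 [ 0.001   0.276  -0.9612  0.4596]
 [ 0.      0.      0.      1.    ]] 309.7516305939856
socket_mouth [153.6, 457.7] 0.65 434 141 45 27
stand [159.0, 261.6] 0.92 204 131 114 71
block [139.1, 419.1] 0.98 366 99 125 87
```

View pics/w1.png

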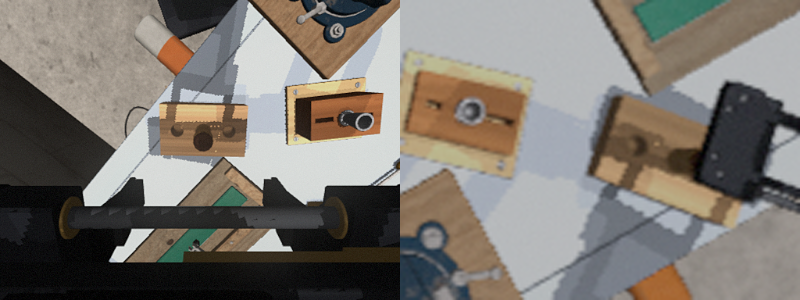

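Left (wrist, shown at 0.78 scale): the board with the dark butt at about (143,203), and the socket's dark mouth at about (121,365). I'm segmenting both at full resolution.

```bash
python3 - <<'E'
from h import *
np.set_printoptions(precision=4,suppress=True)
f,K,T=cam('wrist')
a=f[150:214,220:300];b=f[125:189,420:500]
save(np.hstack([cv2.resize(x,(400,320),interpolation=cv2.INTER_CUBIC) for x in(a,b)]),'w2.png')
for nm,img,o,z in(('butt',a,(150,220),.131),('bore',b,(125,420),.124)):
    v=img.max(2)
    for th in(60,75,90):
        n,l,s,c=cv2.connectedComponentsWithStats((v<th).astype(np.uint8))
        for i in np.argsort(-s[1:,4])[:2]+1:
            p=(c[i][1]+o[0],c[i][0]+o[1]); print(nm,th,s[i],p,atz(K,T,p,z))
g,K2,T2=cam('top')
for l in('socket_mouth','block'):
    r=vision.look_for('top',l)[0];print(r,atz(K2,T2,r['point'],.124))
E
```

```text
butt 60 [ 29  18  25  24 434] (np.float64(179.37557603686636), np.float64(261.55299539170505)) [ 0.4615 -0.1273  0.131 ]
butt 60 [54 50 26 14 42] (np.float64(206.28571428571428), np.float64(284.8809523809524)) [ 0.4991 -0.1124  0.131 ]
butt 75 [ 29   8  25  34 585] (np.float64(176.6119658119658), np.float64(261.32307692307694)) [ 0.4585 -0.1265  0.131 ]
butt 75 [ 1 10 14 13 75] (np.float64(167.97333333333333), np.float64(225.98666666666668)) [ 0.4373 -0.1596  0.131 ]
butt 90 [ 29   8  25  34 682] (np.float64(175.01466275659823), np.float64(261.1070381231672)) [ 0.4568 -0.1262  0.131 ]
butt 90 [ 66   9  14  16 109] (np.float64(168.95412844036696), np.float64(293.88990825688074)) [ 0.4618 -0.0906  0.131 ]
bore 60 [ 20  15  25  23 274] (np.float64(149.66058394160584), np.float64(450.38321167883214)) [0.4973 0.0765 0.124 ]
bore 60 [ 40  21  17  17 220] (np.float64(153.78181818181818), np.float64(468.1454545454545)) [0.5079 0.0941 0.124 ]
bore 75 [ 13  15  32  24 394] (np.float64(150.35532994923858), np.float64(446.9543147208122)) [0.4968 0.0729 0.124 ]
bore 75 [ 40  21  17  17 227] (np.float64(153.93832599118943), np.float64(468.1101321585903)) [0.5081 0.094  0.124 ]
bore 90 [ 13  15  33  25 426] (np.float64(150.62910798122067), np.float64(446.6267605633803)) [0.497  0.0725 0.124 ]
bore 90 [ 40  21  18  17 235] (np.float64(154.03404255319148), np.float64(468.1446808510638)) [0.5082 0.094  0.124 ]
{'point': [221.9, 305.0], 'conf': 0.67} [0.5157 0.0923 0.124 ]
{'point': [224.7, 295.9], 'conf': 0.93} [0.5075 0.1174 0.124 ]
```

View pics/w2.png

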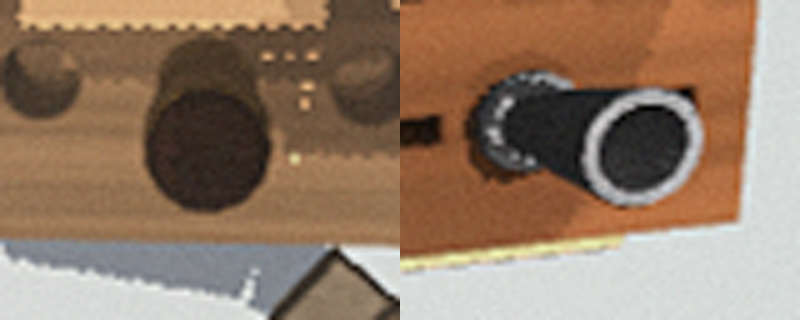

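The butt circle is centred at wrist pixel (180,261.7), which puts the handle at (0.4615,-0.127). The bore ellipse at (154.4,468.6) puts the socket at about (0.508,0.094). Next, descend and grip.

```bash
python3 -m handwheel '[[-0.006,0,0.1,0],[-0.006,0,0.2,0],[-0.006,0,0.33,0],[-0.006,0,0.46,0],[-0.006,0,0.56,0],[-0.006,0,0.65,0],[-0.006,0,0.7,0],[-0.006,0,0.742,0],[-0.006,0,0.742,0],[-0.006,0,0.742,0]]' 100
python3 -m handwheel '[[0,0,0,0],[0,0,0,0],[0,0,0,0],[0,0,0,0],[0,0,0,0],[0,0,0,0],[0,0,0,0],[0,0,0,0],[0,0,0,0],[0,0,0,0]]' 15 15
```

```text
time: 4.7
position: [0.4621, -0.1296, 0.0825]
tool_rot: [0.163, 0.987, 0.0, -0.001]
ft_force: [-0.7, -0.2, -0.0]
grip_width: 0.0868
grip_force: 0.0
time: 5.53
position: [0.4622, -0.1295, 0.0829]
tool_rot: [0.163, 0.987, 0.0, -0.0]
ft_force: [0.1, 0.4, -0.5]
grip_width: 0.0283
grip_force: 2.0
```

```bash
python3 -m handwheel '[[0,0,-0.03,0],[0,0,-0.1,0],[0,0,-0.2,0],[0,0,-0.32,0],[0,0,-0.43,0],[0,0,-0.5,0],[0,0,-0.54,0],[0,0,-0.54,0]]'
python3 -m handwheel '[[0.01,0.05,0,0],[0.02,0.15,0,0],[0.04,0.27,0,0],[0.05,0.39,0,0],[0.07,0.51,0,0],[0.08,0.61,0,0],[0.085,0.69,0,0],[0.09,0.73,0,0],[0.09,0.748,0,0],[0.09,0.748,0,0],[0.09,0.748,0,0],[0.09,0.748,0,0]]'
python3 - <<'E'
from h import *
np.set_printoptions(precision=4,suppress=True)
o=robot.get_obs(); p=np.array(o['position']);print(p,R.from_quat(o['tool_rot']).as_matrix())
f,K,T=cam('wrist')
for l in['handle_grip','socket_mouth','block']:
    for r in vision.outline_of('wrist',l)[:2]:
        m=r['mask'].astype(np.uint8); print(l,r['point'],r['conf'],cv2.boundingRect(m))
print('tip pred',proj(K,T,p-[0,0,.0725]),'mouth under tcp',proj(K,T,[p[0],p[1],.124]),'pred mouth',proj(K,T,[.508,.094,.124]))
save(f,'w3.png')
g,K2,T2=cam('top'); np.save('g.npy',g)
E
```

```text
time: 6.2
position: [0.4638, -0.1303, 0.2484]
tool_rot: [0.163, 0.987, -0.001, 0.003]
ft_force: [0.5, 0.4, -1.1]
grip_width: 0.0276
grip_force: 15.0
time: 7.2
position: [0.5086, 0.0903, 0.2447]
tool_rot: [0.164, 0.986, -0.0, -0.0]
ft_force: [0.2, -0.2, -1.7]
grip_width: 0.0279
grip_force: 15.0
[0.5086 0.0903 0.2447] [[-0.9463  0.3233 -0.001 ]
 [ 0.3233  0.9463 -0.0006]
 [ 0.0007 -0.0008 -1.    ]]
handle_grip [255.6, 261.2] 0.62 (228, 202, 67, 121)
handle_grip [193.5, 83.8] 0.31 (4, 153, 150, 81)
socket_mouth [189.2, 263.9] 0.57 (251, 169, 29, 35)
socket_mouth [165.8, 263.5] 0.48 (204, 118, 118, 96)
block [163.2, 265.9] 0.86 (203, 117, 119, 97)
tip pred (np.float64(208.93734052229456), np.float64(260.50511509139176)) mouth under tcp (np.float64(192.23330711365205), np.float64(260.4564149571306)) pred mouth (np.float64(190.3846853563567), np.float64(264.0587706810956))
```

View pics/w3.png

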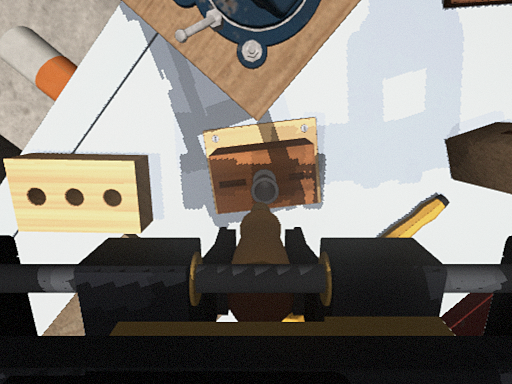

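The tenon hangs at about (205,261) and the socket mouth is right beyond it at about (187,264). Zooming in to measure the offset.

```bash
python3 - <<'E'
from h import *
f=cv2.imread('pics/w3.png')[160:240,215:315]
cv2.imwrite('pics/w4.png',cv2.resize(f,(750,600),interpolation=cv2.INTER_CUBIC))
E
```

```text
(no output)
```

View pics/w4.png

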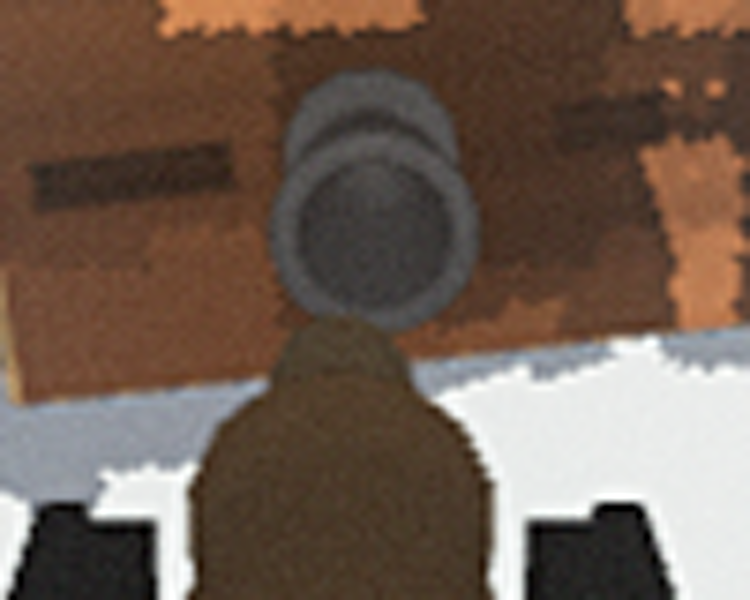

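```bash
python3 - <<'E'
from h import *
np.set_printoptions(precision=4,suppress=True)
f,K,T=cam('wrist');o=robot.get_obs();p=np.array(o['position']);Rm=R.from_quat(o['tool_rot']).as_matrix();print(p)
t=atz(K,T,(210.4,260.5),p[2]-.0725);m=atz(K,T,(191,265),.124);print(t,m,(m-t),'tool',Rm.T@(m-t)/.3)
for l in['socket_mouth']:
  for r in vision.outline_of('wrist',l)[:2]: print(r['point'],cv2.boundingRect(r['mask'].astype(np.uint8)))
s,K1,T1=cam('scene')
for l in['socket_mouth','handle_grip']:
  for r in vision.outline_of('scene',l)[:2]: print(l,r['point'],cv2.boundingRect(r['mask'].astype(np.uint8)))
print('scene tip',proj(K1,T1,t),'mouth',proj(K1,T1,m))
cv2.imwrite('pics/sc.png',cv2.resize(s[170:250,220:320,::-1],(750,600),interpolation=cv2.INTER_CUBIC))
E
```

```text
[0.509 0.091 0.245]
[0.5101 0.0904 0.1725] [0.5094 0.0951 0.124 ] [-0.0008  0.0047 -0.0485] tool [0.0075 0.0141 0.1617]
[185.6, 262.5] (251, 169, 29, 35)
socket_mouth [226.1, 273.1] (267, 215, 10, 20)
handle_grip [188.4, 267.9] (268, 160, 12, 43)
handle_grip [181.6, 229.8] (191, 160, 57, 53)
scene tip (np.float64(200.8426072730722), np.float64(273.6563267097065)) mouth (np.float64(217.13812372813825), np.float64(271.528325422113))
```

View pics/sc.png

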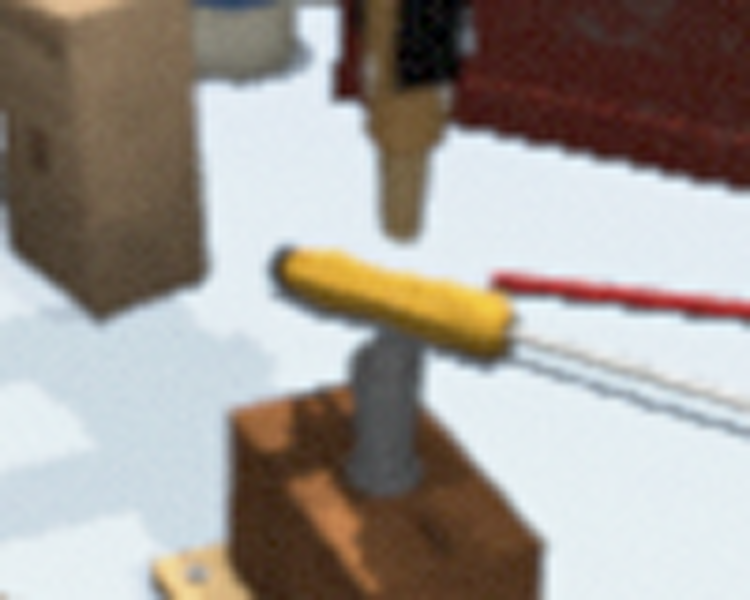

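The tip sits at scene pixel (202,273.6) and the socket axis at column 271.6. Both agree with the wrist estimate to a pixel, so I'll shift by (0.0075, 0.014) and lower.

```bash
python3 -m handwheel '[[0.0075,0.014,0,0],[0.0075,0.014,0.04,0],[0.0075,0.014,0.09,0],[0.0075,0.014,0.13,0],[0.0075,0.014,0.16,0],[0.0075,0.014,0.18,0],[0.0075,0.014,0.2,0],[0.0075,0.014,0.22,0],[0.0075,0.014,0.235,0],[0.0075,0.014,0.235,0],[0.0075,0.014,0.235,0]]'
python3 -m handwheel '[[0,0,0.005,0],[0,0,0.01,0],[0,0,0.013,0],[0,0,0.013,0]]'
```

```text
time: 8.62
position: [0.5083, 0.0961, 0.1743]
tool_rot: [0.163, 0.987, -0.0, 0.0]
ft_force: [0.1, -1.3, -0.9]
grip_width: 0.0277
grip_force: 15.0
time: 8.95
position: [0.5084, 0.0961, 0.1707]
tool_rot: [0.163, 0.987, -0.0, 0.0]
ft_force: [0.3, -2.4, -0.5]
grip_width: 0.0281
grip_force: 15.0
```

```bash
python3 -m handwheel '[[0,-0.002,0.003,0],[0,-0.002,0.006,0],[0,-0.002,0.006,0]]'
python3 -m handwheel '[[0,0,0.003,0],[0,0,0.006,0],[0,0,0.006,0]]'
```

```text
time: 9.2
position: [0.5082, 0.0957, 0.1688]
tool_rot: [0.163, 0.987, 0.0, 0.0]
ft_force: [1.1, -1.9, 0.3]
grip_width: 0.0278
grip_force: 15.0
time: 9.45
position: [0.5083, 0.0955, 0.1673]
tool_rot: [0.163, 0.987, -0.0, 0.0]
ft_force: [0.7, -2.9, 3.4]
grip_width: 0.0274
grip_force: 15.0
```

```bash
python3 -m handwheel '[[0,-0.002,0,0],[0,-0.002,0,0],[0,-0.002,0,0],[0,-0.002,0,0],[0,-0.002,0,0],[0,-0.002,0,0]]' 100
python3 -m handwheel '[[0,0,-0.05,0],[0,0,-0.12,0],[0,0,-0.25,0],[0,0,-0.38,0],[0,0,-0.5,0],[0,0,-0.55,0],[0,0,-0.55,0]]'
python3 - <<'E'
from h import *
np.set_printoptions(precision=4,suppress=True)
o=robot.get_obs();p=np.array(o['position']);print(p,o['q'])
for n in('wrist','top','scene'):
  f,K,T=cam(n); save(f,'m_'+n+'.png')
  for l in('handle_grip','mallet_head'):
    for r in vision.outline_of(n,l)[:1]:
      m=r['mask'].astype(np.uint8); print(n,l,r['point'],round(r['conf'],2),cv2.boundingRect(m))
      if l=='mallet_head':
        print([cv2.approxPolyDP(c,2,True)[:,0].tolist() for c in cv2.findContours(m,0,2)[0]])
  print(n,'butt pred',proj(K,T,[.5085,.095,.216]), 'mallet', proj(K,T,[.58,.385,.13]),T[:3,3])
a=cv2.imread('pics/m_wrist.png')[100:340,180:512];b=cv2.imread('pics/m_top.png')[170:230,120:240]
cv2.imwrite('pics/m.png',np.vstack([cv2.resize(a,(498,298)),np.zeros((2,498,3),np.uint8),cv2.resize(b,(498,249),interpolation=cv2.INTER_CUBIC)]))
E
```

```text
time: 9.95
position: [0.5076, 0.0953, 0.1668]
tool_rot: [0.163, 0.987, 0.0, -0.0]
ft_force: [-0.0, 0.3, 0.1]
grip_width: 0.0597
grip_force: 0.0
time: 10.53
position: [0.5103, 0.0953, 0.3366]
tool_rot: [0.163, 0.987, 0.001, 0.005]
ft_force: [0.3, -0.1, -0.5]
grip_width: 0.0864
grip_force: 0.0
[0.5103 0.0953 0.3366] [-0.031   0.2632  1.5588  0.0003  1.3094 -1.2743]
wrist mallet_head [146.6, 464.4] 0.79 (408, 117, 104, 63)
[[[408, 133], [413, 161], [423, 167], [474, 179], [484, 178], [511, 167], [511, 117], [447, 117], [413, 128]]]
wrist butt pred (np.float64(189.2583037205807), np.float64(258.99229303603283)) mallet (np.float64(148.25592294589148), np.float64(514.5515073774625)) [0.4361 0.1195 0.4901]
top mallet_head [198.4, 204.2] 0.67 (135, 188, 92, 23)
[[[226, 207], [226, 194], [217, 188], [198, 188], [194, 196], [135, 197], [137, 202], [194, 203], [206, 210], [223, 210]]]
top butt pred (np.float64(223.54493980094819), np.float64(308.43555978832)) mallet (np.float64(196.68675802620362), np.float64(199.97002356371132)) [0.4798 0.2166 1.1371]
scene handle_grip [199.7, 272.1] 0.67 (266, 183, 13, 37)
scene mallet_head [179.6, 229.4] 0.75 (191, 160, 58, 53)
[[[191, 162], [194, 169], [220, 185], [221, 203], [234, 212], [247, 206], [246, 170], [243, 166], [231, 163], [219, 167], [216, 171], [196, 160]]]
scene butt pred (np.float64(184.30905103910877), np.float64(272.51891060088315)) mallet (np.float64(163.000054055523), np.float64(229.123854605224)) [-0.1052 -0.6517  0.7612]
```

View pics/m.png

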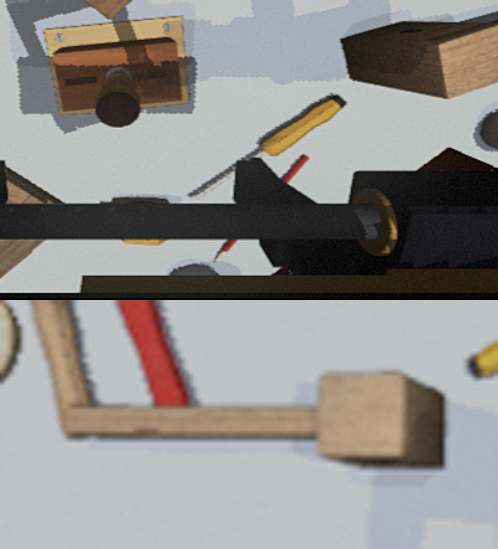

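Top view crop: the mallet's top face is centred at crop (362,415), i.e. full-image pixel (197.7,207.2). The handle axis runs from crop (318,422) left to (65,420). In the wrist view the handle stands upright in the socket, butt at (187,259).

```bash
python3 - <<'E'
from h import *
np.set_printoptions(precision=4,suppress=True)
f,K,T=cam('top');o=robot.get_obs();p=np.array(o['position']);Rm=R.from_quat(o['tool_rot']).as_matrix();print(p,Rm[:,0])
px=lambda x,y:(170+(y-300)/4.15,120+x/4.15)
H=atz(K,T,px(362,415),.13);a=atz(K,T,px(318,422),.08);b=atz(K,T,px(65,420),.08)
print('head',H,a,b,np.linalg.norm(a-b));d=(b-a)[:2];d/=np.linalg.norm(d)
for c in[(320,375),(403,372),(407,458),(320,455)]:print(atz(K,T,px(*c),.13))
ang=np.arctan2(d[1],d[0]);tx=np.arctan2(Rm[1,0],Rm[0,0]);print('dir',np.degrees(ang),'toolx',np.degrees(tx))
print('move tool/.3',Rm.T@np.r_[H[:2]-p[:2],0]/.3)
E
```

```text
[0.5075 0.0951 0.331 ] [-0.9467  0.322   0.0018]
head [0.5775 0.3647 0.13  ] [0.5769 0.4028 0.08  ] [0.5751 0.5816 0.08  ] 0.17880076267541914
[0.604  0.3939 0.13  ]
[0.607  0.3381 0.13  ]
[0.5492 0.3336 0.13  ]
[0.5502 0.3918 0.13  ]
dir 90.57175812145219 toolx 161.21351443794734
move tool/.3 [ 0.0684  0.9257 -0.0004]
```

```bash
python3 -m handwheel '[[0.01,0.05,0,0.01],[0.02,0.15,0,0.03],[0.03,0.27,0,0.05],[0.04,0.4,0,0.07],[0.05,0.53,0,0.09],[0.06,0.65,0,0.11],[0.065,0.76,0,0.13],[0.065,0.85,0,0.15],[0.065,0.9,0,0.17],[0.065,0.917,0,0.185],[0.065,0.917,0,0.196],[0.065,0.917,0,0.196],[0.065,0.917,0,0.196],[0.065,0.917,0,0.196]]'
python3 - <<'E'
from h import *
np.set_printoptions(precision=4,suppress=True)
o=robot.get_obs();p=np.array(o['position']);print(p,R.from_quat(o['tool_rot']).as_matrix(),o['q'])
f,K,T=cam('wrist'); save(f,'m2.png'); print(T[:3,3])
for P in([.5775,.362,.13],[.604,.394,.13],[.55,.394,.13],[.5751,.5816,.08]):print(proj(K,T,P))
for r in vision.outline_of('wrist','mallet_head')[:1]:
      m=r['mask'].astype(np.uint8); print(r['point'],round(r['conf'],2),cv2.boundingRect(m))
E
```

```text
time: 12.2
position: [0.5778, 0.3616, 0.3316]
tool_rot: [0.703, 0.712, -0.0, -0.0]
ft_force: [0.1, -0.5, 0.2]
grip_width: 0.0869
grip_force: 0.0
[0.5778 0.3616 0.3316] [[-0.0128  0.9999 -0.0006]
 [ 0.9999  0.0128 -0.0003]
 [-0.0003 -0.0006 -1.    ]] [ 0.3957  0.5253  1.1487 -0.0001  1.4683  0.3828]
[0.5766 0.4376 0.4859]
(np.float64(172.73146728420545), np.float64(260.2471588180947))
(np.float64(145.59622715240283), np.float64(283.8242592012166))
(np.float64(144.93109224731745), np.float64(236.57320252576827))
(np.float64(-27.202550924071808), np.float64(260.87775226076354))
[142.4, 261.3] 0.67 (236, 0, 50, 192)
```

View pics/m2.png

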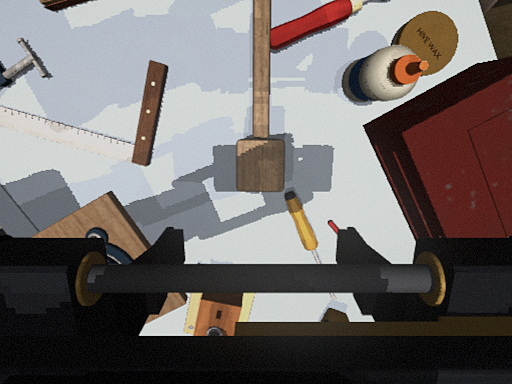

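The wrist view shows the mallet head at columns 236–285 and rows 140–192, aligned with the tool, its handle going straight up the image. The screwdriver butt is at (193,290), clear of the fingers. Descending and gripping.

```bash
python3 -m handwheel '[[0.008,0,0.05,0],[0.008,0,0.15,0],[0.008,0,0.28,0],[0.008,0,0.41,0],[0.008,0,0.52,0],[0.008,0,0.62,0],[0.008,0,0.7,0],[0.008,0,0.76,0],[0.008,0,0.81,0],[0.008,0,0.835,0],[0.008,0,0.835,0],[0.008,0,0.835,0]]'
python3 -m handwheel '[[0,0,0,0],[0,0,0,0],[0,0,0,0],[0,0,0,0],[0,0,0,0],[0,0,0,0],[0,0,0,0],[0,0,0,0],[0,0,0,0],[0,0,0,0]]' 40 60
python3 -m handwheel '[[0,0,-0.01,0],[0,0,-0.03,0],[0,0,-0.03,0],[0,0,-0.03,0],[0,0,-0.03,0]]'
```

```text
time: 13.3
position: [0.5782, 0.3642, 0.0817]
tool_rot: [0.703, 0.711, 0.0, 0.0]
ft_force: [-0.1, -0.4, -0.4]
grip_width: 0.0873
grip_force: 0.0
time: 14.13
position: [0.578, 0.3644, 0.0819]
tool_rot: [0.703, 0.711, 0.0, 0.0]
ft_force: [-0.8, -0.6, 4.4]
grip_width: 0.0578
grip_force: 59.9
time: 14.55
position: [0.5775, 0.3641, 0.0899]
tool_rot: [0.703, 0.711, -0.001, -0.0]
ft_force: [0.4, -0.4, -4.1]
grip_width: 0.0573
grip_force: 59.9
```

```bash
python3 -m handwheel '[[0,0,-0.04,0],[0,0,-0.12,0],[0,0,-0.24,0],[0,0,-0.36,0],[0,0,-0.48,0],[0,0,-0.6,0],[0,0,-0.7,0],[0,0,-0.77,0],[0,0,-0.81,0],[0,0,-0.82,0],[0,0,-0.82,0]]'
python3 -m handwheel '[[-0.04,-0.01,0,0],[-0.11,-0.03,0,0],[-0.21,-0.06,0,0],[-0.31,-0.085,0,0],[-0.41,-0.11,0,0],[-0.51,-0.14,0,0],[-0.61,-0.17,0,0],[-0.7,-0.19,0,0],[-0.78,-0.21,0,0],[-0.84,-0.23,0,0],[-0.875,-0.241,0,0],[-0.887,-0.241,0,0],[-0.887,-0.241,0,0],[-0.887,-0.241,0,0],[-0.887,-0.241,0,0]]'
python3 - <<'E'
from h import *
np.set_printoptions(precision=4,suppress=True)
o=robot.get_obs();p=np.array(o['position']);print(p,o['ft_force'],o['moment'],o['q'])
f,K,T=cam('scene'); cv2.imwrite('pics/k.png',cv2.resize(f[110:260,180:360,::-1],(720,600),interpolation=cv2.INTER_CUBIC))
E
```

```text
time: 15.47
position: [0.5779, 0.3644, 0.3381]
tool_rot: [0.703, 0.711, 0.001, 0.0]
ft_force: [-0.4, 1.0, -4.2]
grip_width: 0.0579
grip_force: 59.9
time: 16.72
position: [0.5089, 0.0984, 0.3362]
tool_rot: [0.703, 0.712, 0.0, -0.0]
ft_force: [-0.7, -0.2, -4.0]
grip_width: 0.0573
grip_force: 59.9
[0.5089 0.0984 0.3362] [-0.7347 -0.2425 -3.9555] [-0.1199  0.06   -0.0203] [-0.0253  0.267   1.5544  0.0007  1.3203 -0.038 ]
```

View pics/k.png

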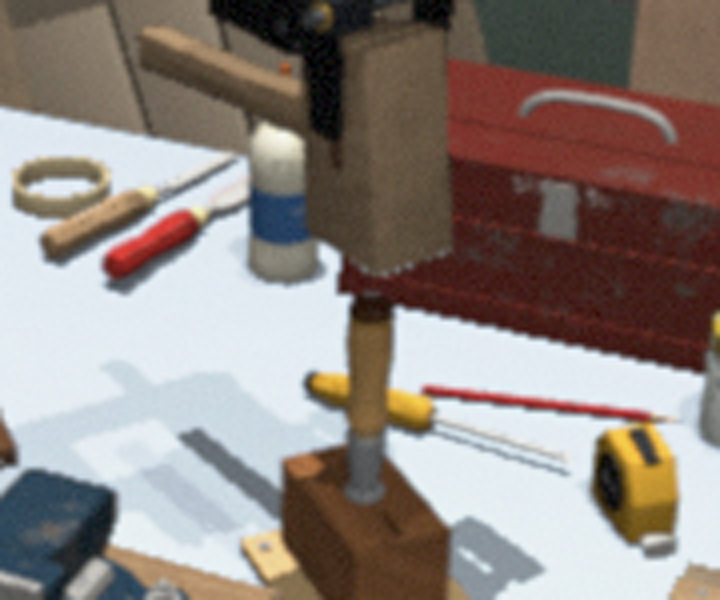

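The scene crop shows the handle upright in the socket, its butt at crop (300,370), with the mallet face centred above it at about (255,378). The gap is roughly 35 mm, so I'm lowering most of the way and then creeping.

```bash
python3 -m handwheel '[[0,0,0.02,0],[0,0,0.05,0],[0,0,0.075,0],[0,0,0.09,0],[0,0,0.1,0],[0,0,0.105,0],[0,0,0.105,0]]'
python3 -m handwheel '[[0,0,0.003,0],[0,0,0.006,0],[0,0,0.009,0],[0,0,0.009,0]]'
python3 -m handwheel '[[0,0,0.003,0],[0,0,0.006,0],[0,0,0.006,0]]'
```

```text
time: 17.35
position: [0.5085, 0.0974, 0.3045]
tool_rot: [0.703, 0.711, -0.0, -0.0]
ft_force: [0.8, -0.3, -3.9]
grip_width: 0.0578
grip_force: 59.9
time: 17.68
position: [0.5086, 0.0974, 0.3023]
tool_rot: [0.703, 0.711, 0.0, 0.0]
ft_force: [0.1, 0.4, -4.7]
grip_width: 0.0579
grip_force: 59.9
time: 17.93
position: [0.5085, 0.0974, 0.3003]
tool_rot: [0.703, 0.711, -0.0, -0.0]
ft_force: [0.3, 0.2, -4.3]
grip_width: 0.0579
grip_force: 59.9
```

```bash
python3 -m handwheel '[[0,0,0.003,0],[0,0,0.006,0],[0,0,0.006,0]]'
python3 -m handwheel '[[0,0,0.003,0],[0,0,0.003,0]]'
python3 -m handwheel '[[0,0,0.003,0],[0,0,0.003,0]]'
```

```text
time: 18.18
position: [0.5085, 0.0974, 0.2984]
tool_rot: [0.703, 0.711, -0.0, -0.0]
ft_force: [0.2, 0.2, -4.4]
grip_width: 0.0577
grip_force: 59.9
time: 18.35
position: [0.5085, 0.0974, 0.2976]
tool_rot: [0.703, 0.711, -0.0, -0.0]
ft_force: [0.5, -0.6, -4.4]
grip_width: 0.0576
grip_force: 59.9
time: 18.52
position: [0.5089, 0.0974, 0.2971]
tool_rot: [0.703, 0.711, 0.0, 0.0]
ft_force: [-0.7, 0.4, -2.3]
grip_width: 0.0577
grip_force: 59.9
```

```bash
python3 -m handwheel '[[0,0,0.003,0],[0,0,0.003,0]]'
python3 -m handwheel '[[0,0,0.003,0],[0,0,0.003,0]]'
```

```text
time: 18.68
position: [0.5094, 0.0974, 0.2968]
tool_rot: [0.703, 0.711, 0.001, 0.001]
ft_force: [1.0, -0.5, 0.6]
grip_width: 0.0575
grip_force: 59.9
time: 18.85
position: [0.5097, 0.0974, 0.2964]
tool_rot: [0.703, 0.711, 0.001, 0.001]
ft_force: [-0.5, 0.5, 4.5]
grip_width: 0.0577
grip_force: 60.0
```

```bash
python3 -m handwheel '[[0,0,0.003,0],[0,0,0.005,0],[0,0,0.005,0]]'
python3 -m handwheel '[[0,0,0.002,0],[0,0,0.002,0],[0,0,0.002,0]]'
```

```text
time: 19.1
position: [0.5105, 0.0974, 0.2961]
tool_rot: [0.703, 0.711, 0.002, 0.002]
ft_force: [-1.2, 0.4, 9.5]
grip_width: 0.0576
grip_force: 60.0
time: 19.35
position: [0.5109, 0.0973, 0.2961]
tool_rot: [0.703, 0.711, 0.002, 0.003]
ft_force: [-0.9, 0.5, 11.2]
grip_width: 0.0578
grip_force: 60.0
```

```bash
python3 -m handwheel '[[0,0,0.0015,0],[0,0,0.003,0],[0,0,0.003,0],[0,0,0.003,0],[0,0,0.003,0]]'
python3 -m handwheel '[[0,0,0.001,0],[0,0,0.001,0],[0,0,0.001,0],[0,0,0.001,0]]'
```

```text
time: 19.77
position: [0.5113, 0.0973, 0.2958]
tool_rot: [0.703, 0.711, 0.003, 0.003]
ft_force: [-1.0, 1.1, 13.9]
grip_width: 0.0576
grip_force: 60.0
time: 20.1
position: [0.5115, 0.0973, 0.2958]
tool_rot: [0.703, 0.711, 0.003, 0.003]
ft_force: [-0.5, -1.1, 14.8]
grip_width: 0.0576
grip_force: 60.0
```

```bash
python3 -m handwheel '[[0,0,-0.01,0],[0,0,-0.025,0],[0,0,-0.035,0],[0,0,-0.035,0],[0,0,-0.028,0],[0,0,-0.024,0],[0,0,-0.02,0],[0,0,-0.016,0],[0,0,-0.012,0],[0,0,-0.008,0],[0,0,-0.005,0],[0,0,-0.002,0],[0,0,0,0],[0,0,0,0],[0,0,0,0]]'
```

```text
time: 21.35
position: [0.5113, 0.0973, 0.2957]
tool_rot: [0.703, 0.711, 0.003, 0.003]
ft_force: [-1.2, -0.3, 13.2]
grip_width: 0.0574
grip_force: 60.0
```

```bash
python3 -m handwheel '[[0,0,0.001,0],[0,0,0.002,0],[0,0,0.002,0],[0,0,0.002,0],[0,0,0.002,0]]'
```

```text
time: 21.77
position: [0.5115, 0.0974, 0.2957]
tool_rot: [0.703, 0.711, 0.003, 0.003]
ft_force: [-1.7, 0.8, 15.8]
grip_width: 0.0578
grip_force: 60.0
```

```bash
python3 -m handwheel '[[0,0,-0.01,0],[0,0,-0.025,0],[0,0,-0.035,0],[0,0,-0.035,0],[0,0,-0.028,0],[0,0,-0.024,0],[0,0,-0.02,0],[0,0,-0.016,0],[0,0,-0.012,0],[0,0,-0.008,0],[0,0,-0.005,0],[0,0,-0.002,0],[0,0,0,0],[0,0,0.001,0],[0,0,0.001,0],[0,0,0.001,0],[0,0,0.001,0]]'
python3 -m handwheel '[[0,0,-0.01,0],[0,0,-0.025,0],[0,0,-0.035,0],[0,0,-0.035,0],[0,0,-0.028,0],[0,0,-0.024,0],[0,0,-0.02,0],[0,0,-0.016,0],[0,0,-0.012,0],[0,0,-0.008,0],[0,0,-0.005,0],[0,0,-0.002,0],[0,0,0,0],[0,0,0.001,0],[0,0,0.001,0],[0,0,0.001,0],[0,0,0.001,0]]'
```

```text
time: 23.18
position: [0.512, 0.0973, 0.2957]
tool_rot: [0.703, 0.711, 0.004, 0.004]
ft_force: [-0.8, -0.6, 17.5]
grip_width: 0.0575
grip_force: 60.0
time: 24.6
position: [0.5122, 0.0973, 0.2957]
tool_rot: [0.703, 0.711, 0.004, 0.004]
ft_force: [-2.1, -0.3, 19.4]
grip_width: 0.0575
grip_force: 60.0
```

Four taps ended in steady pushes of about 19–23 N with no further sinking. Now putting the mallet back where it stood.

```bash
python3 -m handwheel '[[0,0,-0.015,0],[0,0,-0.035,0],[0,0,-0.07,0],[0,0,-0.11,0],[0,0,-0.14,0],[0,0,-0.15,0],[0,0,-0.15,0]]'
python3 -m handwheel '[[0.04,0.01,0,0],[0.11,0.03,0,0],[0.21,0.06,0,0],[0.31,0.085,0,0],[0.41,0.11,0,0],[0.51,0.14,0,0],[0.61,0.17,0,0],[0.7,0.19,0,0],[0.78,0.21,0,0],[0.84,0.23,0,0],[0.875,0.241,0,0],[0.887,0.241,0,0],[0.887,0.241,0,0],[0.887,0.241,0,0]]'
python3 -m handwheel '[[0,0,0.04,0],[0,0,0.12,0],[0,0,0.24,0],[0,0,0.36,0],[0,0,0.48,0],[0,0,0.6,0],[0,0,0.7,0],[0,0,0.76,0],[0,0,0.8,0],[0,0,0.81,0],[0,0,0.82,0],[0,0,0.82,0],[0,0,0.82,0]]'
```

```text
time: 25.18
position: [0.5089, 0.0974, 0.3358]
tool_rot: [0.703, 0.711, 0.0, 0.0]
ft_force: [0.1, -0.2, -4.5]
grip_width: 0.0578
grip_force: 59.9
time: 26.35
position: [0.5773, 0.3635, 0.3348]
tool_rot: [0.703, 0.711, -0.001, -0.0]
ft_force: [0.4, -0.5, -3.8]
grip_width: 0.0575
grip_force: 59.9
time: 27.43
position: [0.5791, 0.3646, 0.0914]
tool_rot: [0.703, 0.711, 0.002, 0.001]
ft_force: [-0.6, 0.9, -3.1]
grip_width: 0.0573
grip_force: 59.9
```

```bash
python3 -m handwheel '[[0,0,0.005,0],[0,0,0.012,0],[0,0,0.02,0],[0,0,0.02,0],[0,0,0.02,0]]'
python3 -m handwheel '[[0,0,0.004,0],[0,0,0.008,0],[0,0,0.008,0],[0,0,0.008,0]]'
```

```text
time: 27.85
position: [0.5777, 0.3642, 0.0834]
tool_rot: [0.703, 0.711, -0.0, -0.0]
ft_force: [0.5, 0.1, -4.1]
grip_width: 0.0578
grip_force: 59.9
time: 28.18
position: [0.5781, 0.3644, 0.0819]
tool_rot: [0.703, 0.711, 0.0, 0.0]
ft_force: [-1.3, -0.5, 1.6]
grip_width: 0.0579
grip_force: 59.9
```

```bash
python3 -m handwheel '[[0,0,0,0],[0,0,0,0],[0,0,0,0],[0,0,0,0],[0,0,0,0],[0,0,-0.03,0],[0,0,-0.1,0],[0,0,-0.2,0],[0,0,-0.33,0],[0,0,-0.46,0],[0,0,-0.58,0],[0,0,-0.7,0],[0,0,-0.79,0],[0,0,-0.83,0],[0,0,-0.845,0],[0,0,-0.845,0]]' 100
python3 -m handwheel '[[-0.04,-0.01,0,0],[-0.11,-0.03,0,0],[-0.21,-0.06,0,0],[-0.31,-0.085,0,0],[-0.41,-0.11,0,0],[-0.51,-0.14,0,0],[-0.61,-0.17,0,0],[-0.7,-0.19,0,0],[-0.78,-0.21,0,0],[-0.84,-0.23,0,0],[-0.875,-0.245,0,0],[-0.893,-0.245,0,0],[-0.893,-0.245,0,0],[-0.893,-0.245,0,0],[-0.893,-0.245,0,0]]'
python3 - <<'E'
from h import *
np.set_printoptions(precision=4,suppress=True)
o=robot.get_obs();p=np.array(o['position']);print(p,R.from_quat(o['tool_rot']).as_matrix()[:,0])
f,K,T=cam('wrist');P=proj(K,T,[.5085,.0955,.2155]);print(P)
r0,c0=int(P[0]),int(P[1]);a=f[r0-30:r0+30,c0-40:c0+40]
for th in(60,75):
  n,l,s,c=cv2.connectedComponentsWithStats((a.max(2)<th).astype(np.uint8))
  for i in np.argsort(-s[1:,4])[:2]+1:
    q=(c[i][1]+r0-30,c[i][0]+c0-40); print(s[i],q,atz(K,T,q,.2155))
f,K,T=cam('scene')
for l in('mallet_head','handle_grip'):
  for r in vision.outline_of('scene',l)[:1]: print(l,r['point'],cv2.boundingRect(r['mask'].astype(np.uint8)))
E
```

```text
time: 29.52
position: [0.5782, 0.3645, 0.3367]
tool_rot: [0.703, 0.711, 0.002, 0.001]
ft_force: [0.6, 0.0, 0.1]
grip_width: 0.0872
grip_force: 0.0
time: 30.77
position: [0.5077, 0.0964, 0.3344]
tool_rot: [0.703, 0.711, 0.0, -0.0]
ft_force: [-0.1, 0.6, 0.6]
grip_width: 0.0868
grip_force: 0.0
[0.5077 0.0964 0.3344] [-0.0124  0.9999  0.0005]
(np.float64(193.04940605980744), np.float64(261.2845343984967))
[ 27  16  29  28 362] (np.float64(191.207182320442), np.float64(260.97513812154693)) [0.5082 0.0972 0.2155]
[38 27  2  4  4] (np.float64(191.5), np.float64(259.25)) [0.5066 0.0969 0.2155]
[ 26   0  30  44 891] (np.float64(187.37373737373738), np.float64(261.41638608305277)) [0.5085 0.1009 0.2155]
[41  0  6  2  7] (np.float64(163.28571428571428), np.float64(264.7142857142857)) [0.5112 0.1231 0.2155]
mallet_head [180.6, 229.6] (190, 160, 59, 53)
handle_grip [199.0, 271.0] (266, 184, 13, 36)
```

```bash
python3 -m handwheel '[[0,0,0.04,0],[0,0,0.1,0],[0,0,0.19,0],[0,0,0.29,0],[0,0,0.38,0],[0,0,0.46,0],[0,0,0.52,0],[0,0,0.55,0],[0,0,0.555,0],[0,0,0.555,0],[0,0,0.555,0]]'
python3 -m handwheel '[[0,0,0,0],[0,0,0,0],[0,0,0,0],[0,0,0,0],[0,0,0,0],[0,0,0,0],[0,0,0,0],[0,0,0,0],[0,0,0,0],[0,0,0,0],[0,0,0,0],[0,0,0,0]]' 15 35
python3 -m handwheel '[[0,0,-0.005,0],[0,0,-0.012,0],[0,0,-0.02,0],[0,0,-0.02,0],[0,0,-0.02,0]]'
```

```text
time: 31.88
position: [0.5085, 0.0957, 0.1691]
tool_rot: [0.703, 0.711, 0.001, 0.001]
ft_force: [0.1, 0.4, 0.8]
grip_width: 0.0868
grip_force: 0.0
time: 32.88
position: [0.5077, 0.0956, 0.1681]
tool_rot: [0.703, 0.711, 0.0, 0.0]
ft_force: [0.1, 0.3, -0.2]
grip_width: 0.0273
grip_force: 34.9
time: 33.3
position: [0.5075, 0.0955, 0.1742]
tool_rot: [0.703, 0.711, 0.0, 0.0]
ft_force: [1.4, -0.7, -4.7]
grip_width: 0.0275
grip_force: 34.9
```

The load reads 4.7 N, which is handle plus chisel, so it grips. Lifting to a full inch.

```bash
python3 -m handwheel '[[0,0,-0.01,0],[0,0,-0.02,0],[0,0,-0.03,0],[0,0,-0.04,0],[0,0,-0.05,0],[0,0,-0.06,0],[0,0,-0.065,0],[0,0,-0.065,0],[0,0,-0.065,0],[0,0,-0.065,0],[0,0,-0.065,0],[0,0,-0.065,0],[0,0,-0.065,0],[0,0,-0.065,0],[0,0,-0.065,0],[0,0,-0.065,0]]'
python3 - <<'E'
from h import *
f,K,T=cam('scene')
for l in('socket_mouth','handle_grip'):
  for r in vision.outline_of('scene',l)[:1]: print(l,r['point'],cv2.boundingRect(r['mask'].astype(np.uint8)))
E
```

```text
time: 34.63
position: [0.5074, 0.0956, 0.1936]
tool_rot: [0.703, 0.711, -0.0, -0.0]
ft_force: [1.6, -0.6, -5.2]
grip_width: 0.0275
grip_force: 34.9
socket_mouth [221.5, 269.8] (266, 209, 11, 27)
handle_grip [192.5, 273.3] (267, 177, 12, 34)
```

```bash
python3 -m handwheel '[[0,0,0.01,0],[0,0,0.02,0],[0,0,0.035,0],[0,0,0.05,0],[0,0,0.062,0],[0,0,0.072,0],[0,0,0.079,0],[0,0,0.084,0],[0,0,0.085,0],[0,0,0.085,0],[0,0,0.085,0]]'
```

```text
time: 35.7
position: [0.5076, 0.0956, 0.1682]
tool_rot: [0.703, 0.711, 0.0, 0.0]
ft_force: [1.7, -0.9, -4.2]
grip_width: 0.0271
grip_force: 34.9
```

```bash
python3 -m handwheel '[[0,0,0.003,0],[0,0,0.005,0],[0,0,0.005,0],[0,0,0.005,0]]'
```

```text
time: 36.03
position: [0.5078, 0.0956, 0.1681]
tool_rot: [0.703, 0.711, 0.0, 0.001]
ft_force: [-1.4, -0.9, 5.3]
grip_width: 0.0272
grip_force: 35.0
```

It's down in the slot. Releasing and backing off.

```bash
python3 -m handwheel '[[0,0,-0.004,0],[0,0,-0.004,0],[0,0,-0.004,0],[0,0,-0.004,0],[0,0,-0.004,0],[0,0,-0.004,0],[0,0,-0.004,0],[0,0,-0.05,0],[0,0,-0.12,0],[0,0,-0.25,0],[0,0,-0.38,0],[0,0,-0.5,0],[0,0,-0.55,0],[0,0,-0.55,0],[0,0,-0.55,0],[0,0,-0.55,0]]' 100
python3 - <<'E'
from h import *
f,K,T=cam('scene')
for l in('socket_mouth','handle_grip','mallet_head','tape_measure','screwdriver_y'):
  for r in vision.outline_of('scene',l)[:1]: print(l,r['point'],cv2.boundingRect(r['mask'].astype(np.uint8)))
f,K,T=cam('wrist');P=proj(K,T,[.5085,.0955,.2145]);r0,c0=int(P[0]),int(P[1]);a=f[r0-30:r0+30,c0-40:c0+40]
n,l,s,c=cv2.connectedComponentsWithStats((a.max(2)<60).astype(np.uint8));i=1+np.argmax(s[1:,4])
print(P,s[i],atz(K,T,(c[i][1]+r0-30,c[i][0]+c0-40),.2145))
E
```

```text
time: 37.37
position: [0.5064, 0.0956, 0.3302]
tool_rot: [0.703, 0.711, -0.001, -0.001]
ft_force: [0.2, 0.0, -0.8]
grip_width: 0.0873
grip_force: 0.0
socket_mouth [226.2, 269.2] (266, 217, 11, 19)
handle_grip [197.3, 271.2] (266, 184, 13, 36)
mallet_head [183.6, 227.3] (191, 161, 57, 51)
tape_measure [231.2, 339.4] (328, 216, 22, 33)
screwdriver_y [211.6, 285.9] (256, 203, 67, 23)
(np.float64(192.95287982176637), np.float64(262.33854963155846)) [ 25  17  30  28 398] [0.50710797 0.0966046  0.2145    ]
```

The handle and chisel are back in the image positions they had before the lift, and the mallet is at rest in its place.

```bash
python3 -c "
from rig import job; print(job.hand_in())"
```

```text
the job is handed in; nothing more can be done
None
```

The job is handed in at about 37 s of the 72 s: the handle is tapped home and lifted the chisel 25 mm by itself, the chisel stands back in its block, and the mallet is back on the bench; the judge's result was not shown.

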